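# Pack the brass guide bush and shut its clamshell case

## Task

Pack away the brass router bush: set it upright, flange down, in the square pocket of the green clamshell case, then swing the green lid over and press it fully shut, edge to edge with the lower half, and let go. Leave the grey case open as it is.

Things in the scene. Friction and masses are not known exactly. Their poses are not given: they have to be found in the camera images.
- brass_bush: Loose brass guide bush, about 0.2 kg, standing flange down: round flange 52 mm across, 6 mm thick, and a plain tube 30 mm across rising from it to 45 mm total height. Grip the tube. Origin: centre of its underside, z up. A steel bush of the same shape nearby is not wanted.
- green_pocket (a point): Floor centre of the 73 mm square pocket (8 mm deep, floor 5 mm above bench) in the middle of the green case's lower half, which is fixed: 130 (x) x 180 (y) mm, walls 5, rim 35 mm above bench. z up, x from hinge to front edge, y along the hinge, which lies at x = -65 mm, 30 mm above this point, on the robot's side; the open lid leans towards the robot.
- green_lid (a joint): Green lid angle, rad: 0 shut edge to edge, 1.57 upright, 2.5 stop; starts at 1.8 to 2.05, leaning back. The lid is a shell half 130 x 180 mm, 30 mm deep (shut case 65 mm high). Its stiff hinge holds it at any angle; 2 to 5 N swings it. A finger pushing it from the robot side tips it over (rise with its edge: rubbing can jam it); pressing down on top near the front edge seats it.
- grey_lid_edge (a point): Middle of the free edge of the open lid of the grey case, of the same shape, size and stiff hinge as the green one and not wanted. Axes: x from hinge to free edge, y along the hinge.
There are look-alikes about, which are no part of the job. Several things look just like the brass_bush: the one meant starts farthest from the robot's base. Leave any orange look-alike of the part that bears green_pocket alone.

How it is judged (in metres and radians):
At the end, for the whole second after the job is handed in: The green lid is shut to within 0.09 rad (about 11 mm at its free edge), with the brass bush at rest inside, upright within about 10 degrees, on the floor of the pocket (within 6 mm in height, 20 mm of its centre) (value of joint green_lid below 0.09 rad and horizontal distance between brass_bush and green_pocket below 0.02 m and z of brass_bush in the frame of green_pocket below 0.006 m and angle between brass_bush's own z axis and vertical below 0.18 rad and linear speed of brass_bush below 0.02 m/s); the robot touches nothing.
It fails at once if the grey case's lid is moved (its free edge more than 30 mm) (distance of grey_lid_edge from where it was at the start of the episode above 0.03 m).
It also fails if it takes over 61 s, if anything falls off the work surface, if the arm or the gripper's body presses on something with over 40 N, if the wrist force passes 120 N, or if a joint passes its speed limit or range.

## Robot

A 6-joint arm with a two-finger parallel gripper is mounted at the origin on the work surface. World frame = base frame: x ahead of the robot, y to its left, z up, the work surface at z = 0. Lengths are in mm, angles in rad, forces in N, time in s.
With the tool pointing down it reaches from about 275 to 750 mm from the base axis. Payload 10.2 kg.
Tool frame: the origin (TCP) lies at the centre of the arm's flange, where the gripper is bolted on; the fingertips stand ctrl.tip_reach ahead of it and the grasp point (between the pads) lies 155 mm ahead of it (ctrl.tip_reach is the distance from the TCP to the fingertips, in mm); z points along the fingers, y is the direction in which the jaws open and shut (so a half turn about z gives the same grasp; the last joint's range is limited). The gripper opens to 85 mm and grips with 20 to 120 N. Pads are 22 mm wide; open, the fingers measure 114 mm over their backs; the gripper's body (76 mm by 85 mm) begins 54 mm behind the grasp point. The pads swing forward as they close: fully open they stand 13 mm farther back than shut.
Start: joints at [-1.372, 0.313, 1.498, -0, 1.331, -0.223], TCP at [214.925, -478.998, 404.694] pointing down, gripper open.
Joint ranges: [-2.94, 2.94], [-0.97, 2.17], [0.19, 2.56], [-1.23, 4.37], [0.02, 3.11], [-2.88, 2.88]. Speed limits (rad/s): [2.39, 2.39, 3.01, 3.14, 3.14, 3.14].

## Interface

Orientations are given as a unit quaternion [w, x, y, z].
In Python, from rig import ctrl, viewer gives the robot as it stands.
- The arm moves only by the tool drive_tool, never from a script. Its argument "rows" is a list that holds one entry, the list of rows, each a list of 6 numbers: the shift along the world's x, y, z normalised to -1 to 1, where 1 is 0.1 m, then the turn, a rotation vector about the world's x, y, z normalised to -1 to 1, where 1 is 90 degrees. A call has 1 to 10 rows; each row is the pose to reach, as a shift and turn from the pose measured when the call began; what a row does not reach only later rows make up. A row lasts 1/8 s, in which the tool goes at most 62.5 mm and 10.7 degrees, less where a joint would pass 70% of its speed; a pose out of reach is approached as far as the arm can. A call with a number of a shift or a turn outside -1 to 1 is refused whole. A call with a gripper value outside its range is refused whole. "fingers" is the opening, from -1 (shut) to 1 (fully open), set as the call begins (left out, the last holds). The fingers move at their own pace and stop on an object; "force" is the grip in N (left out, the last holds). Time passes only in rows, so rows that repeat a pose let the fingers close. It gives the time, the measured TCP pose, the force and the opening at its end, in the units of the state.
- ctrl.sense(): the state, without advancing time (a new reading comes with each control period).
- viewer.capture(name): name is "side" or "top" or "wrist"; returns the picture (384x512x3 uint8, red, green, blue); there is no depth.
- viewer.calibration(name): a dict with "mtx" (3x3 intrinsics, pixels), "extrinsics" (4x4, takes a point from camera to world coordinates). Camera axes: x right, y up, looking along -z (the intrinsics and any distortion apply to the point x, -y, -z); pixel columns grow to the right and rows downward; lengths in mm; the calibration is good to about 2 mm. The wrist camera is an equidistant fisheye: a pixel r from the principal point sees the ray r / f radians off the axis. A picture is of the moment at which its call begins: read the wrist's pose just before it. calibration takes no time and is no camera call; for the wrist camera it gives the pose at the moment of the call.
- ctrl.finish_job(): hands the job in, once; it reports no verdict.
The state is a dict: "time_s": time; "joints": joint angles; "dq": joint speeds; "tau": joint torques, N m; "eef_pos": TCP position; "ee_rot": TCP orientation; "force": force on the tool from outside, world axes, zero at the start; "wrist_torque": the same for the moment, N m; "grip_width": opening from 0.0 (shut) to 1.0 (fully open).
Only numpy, scipy, OpenCV 4.12 (cv2) and the standard library are available. Lean on these libraries where they do the work, as an engineer would, in place of code of your own. Each camera call takes 0.05 s, during which the arm holds its last target.

## Working session

There is one attempt and no reset: what is moved stays moved. The work goes in short steps, Python scripts to look and compute and a tool call to move; the robot and the scene stay as the last step left them, time stands still between calls to the robot, and variables do not carry over. Pictures are saved under pics/ and viewed, and the job is handed in when it is done.

Besides the shell and the picture viewer there is one more tool, called after "Call:" as name(argument=value, ...) on one line, values as JSON. drive_tool: Moves the arm, as the interface text tells. Scaled input: -1 to 1 covers 0.1 m each way for a shift and 90 degrees each way for a turn. Its arguments: {"type":"object","properties":{"rows":{"type":"array","items":{"type":"array","items":{"type":"array","items":{"type":"number"}}}},"fingers":{"type":"number"},"force":{"type":"number"}},"required":["rows"]}

```bash
mkdir -p pics; ls; python3 - <<'E'
from rig import ctrl, viewer
import cv2
s=ctrl.sense(); print(s, ctrl.tip_reach)
for n in ("side","top","wrist"):
    im=viewer.capture(n); cv2.imwrite(f"pics/{n}0.png",im[:,:,::-1])
    c=viewer.calibration(n); print(n,c)
E
```

```text
pics
{'time_s': 0.0, 'joints': array([-1.37236534e+00,  3.13450454e-01,  1.49844999e+00, -9.86396852e-06,
        1.33102695e+00, -2.23376936e-01]), 'dq': array([-0.0030614 , -0.00054131, -0.00049972,  0.00135462, -0.00091109,
        0.00254366]), 'tau': array([-5.78218878e-04, -4.12265396e+01, -2.59742063e+01, -1.93321243e-04,
        4.13801288e-03, -2.55859402e-05]), 'eef_pos': array([ 214.93106987, -478.94096488,  404.12984086]), 'ee_rot': array([-6.67380615e-04,  9.77841611e-01,  2.09345020e-01,  3.53416809e-06]), 'force': array([-0.06576476, -0.12098857,  0.23098796]), 'wrist_torque': array([-0.00308   ,  0.01687039,  0.01800891]), 'grip_width': 1.0005302048722826} 173.4
side {'mtx': array([[422.59532831,   0.        , 254.07308447],
       [  0.        , 422.59532831, 191.14592675],
       [  0.        ,   0.        ,   1.        ]]), 'extrinsics': array([[-8.45066197e-01,  3.18252775e-01, -4.29625761e-01,
         1.48958190e+02],
       [-5.34499140e-01, -4.83052538e-01,  6.93520667e-01,
         6.04070829e+02],
       [ 1.31830624e-02,  8.15705472e-01,  5.78317206e-01,
  
[... 458 characters left out ...]
0],
       [ 1.50631050e-02,  1.17902913e-01,  9.92910875e-01,
         9.83305273e+02],
       [ 0.00000000e+00,  0.00000000e+00,  0.00000000e+00,
         1.00000000e+00]])}
wrist {'mtx': array([[297.31863964,   0.        , 255.19593524],
       [  0.        , 297.31863964, 184.44409086],
       [  0.        ,   0.        ,   1.        ]]), 'extrinsics': array([[ 4.09456617e-01,  8.65474792e-01,  2.88615078e-01,
         2.89064922e+02],
       [-9.12327801e-01,  3.89053523e-01,  1.27653198e-01,
        -4.46332288e+02],
       [-1.80608750e-03, -3.15580006e-01,  9.48897254e-01,
         3.72755250e+02],
       [ 0.00000000e+00,  0.00000000e+00,  0.00000000e+00,
         1.00000000e+00]])}
```

View pics/top0.png

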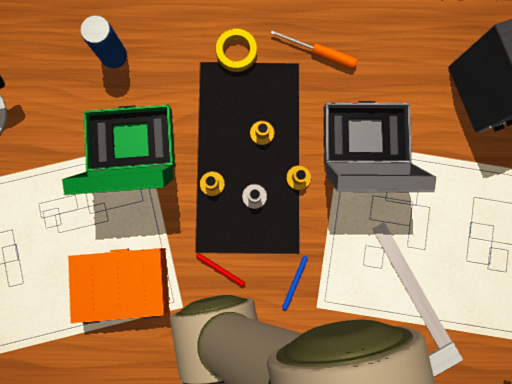

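View pics/side0.png

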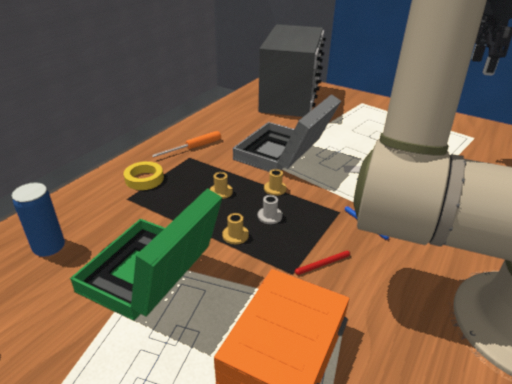

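View pics/wrist0.png

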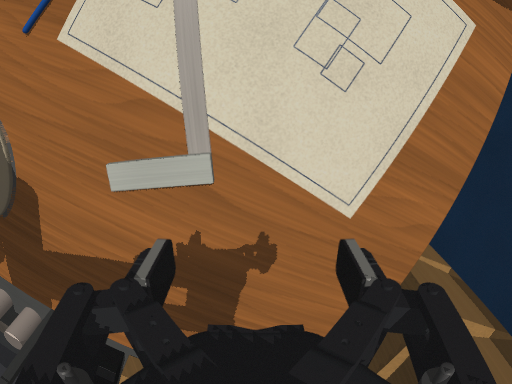

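The top view shows brass bushes at about (262,132), (212,184) and (299,178), with the steel one at (254,196). The green case is at about (130,140), with its lid leaning back towards the robot. The grey case is on the right. Next I'll measure these.

```bash
cat > h.py <<'E'
import numpy as np, cv2
from rig import ctrl, viewer
def ray(c,u,v):
    K=np.array(c["mtx"]);E=np.array(c["extrinsics"])
    d=np.array([(u-K[0,2])/K[0,0],-(v-K[1,2])/K[1,1],-1.])
    return E[:3,3],E[:3,:3]@d
def plane(c,u,v,z):
    o,d=ray(c,u,v); return o+d*(z-o[2])/d[2]
def proj(c,p):
    K=np.array(c["mtx"]);E=np.array(c["extrinsics"])
    q=E[:3,:3].T@(np.asarray(p,float)-E[:3,3]); q=q/-q[2]
    return K[0,0]*q[0]+K[0,2], -K[1,1]*q[1]+K[1,2]
E
python3 - <<'E'
from h import *
im=cv2.imread("pics/top0.png"); c=viewer.calibration("top")
a=cv2.resize(im[90:205,55:185],None,fx=6,fy=6,interpolation=cv2.INTER_NEAREST)
b=cv2.resize(im[110:215,190:320],None,fx=6,fy=6,interpolation=cv2.INTER_NEAREST)
s=cv2.imread("pics/side0.png")
d=cv2.resize(s[180:325,65:235],None,fx=4,fy=4,interpolation=cv2.INTER_NEAREST)
cv2.imwrite("pics/a.png",a);cv2.imwrite("pics/b.png",b);cv2.imwrite("pics/d.png",d)
hsv=cv2.cvtColor(im,cv2.COLOR_BGR2HSV)
m=cv2.inRange(hsv,(15,120,80),(32,255,255)); m[:, :195]=0;m[:,320:]=0;m[:105]=0;m[215:]=0
n,l,st,ce=cv2.connectedComponentsWithStats(m)
for i in range(1,n):
    if st[i,4]>50: print(st[i],ce[i],plane(c,*ce[i],6)[:2],plane(c,*ce[i],45)[:2])
g=cv2.inRange(hsv,(50,150,40),(75,255,255))
n,l,st,ce=cv2.connectedComponentsWithStats(g)
for i in range(1,n):
    if st[i,4]>50: print('g',st[i],ce[i],plane(c,*ce[i],5)[:2])
E
```

```text
[250 120  25  25 403] [261.6426799  132.64516129] [628.54175811 -29.53418567] [618.87332098 -28.43400184]
[286 165  26  25 430] [298.0372093  177.42093023] [ 531.20218811 -108.31813517] [ 525.41814958 -104.0740268 ]
[200 171  25  25 433] [211.98614319 183.38568129] [516.41571714  75.93269784] [511.22174231  72.82415737]
g [  63  105  112   89 3267] [121.64615856 164.29721457] [555.86809544 270.21881082]
g [ 113  123   36   35 1137] [130.36147757 140.21635884] [608.73235124 253.70873647]
```

View pics/a.png

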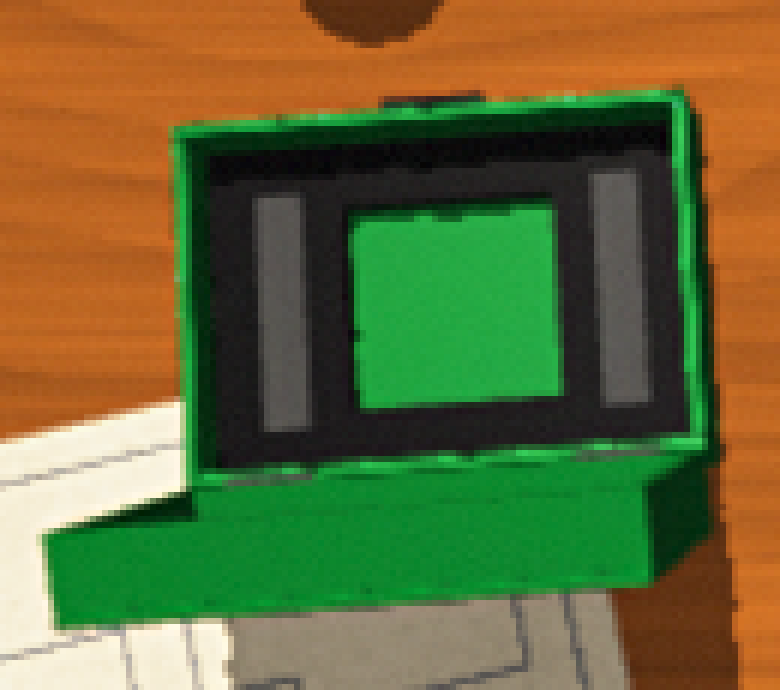

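View pics/b.png

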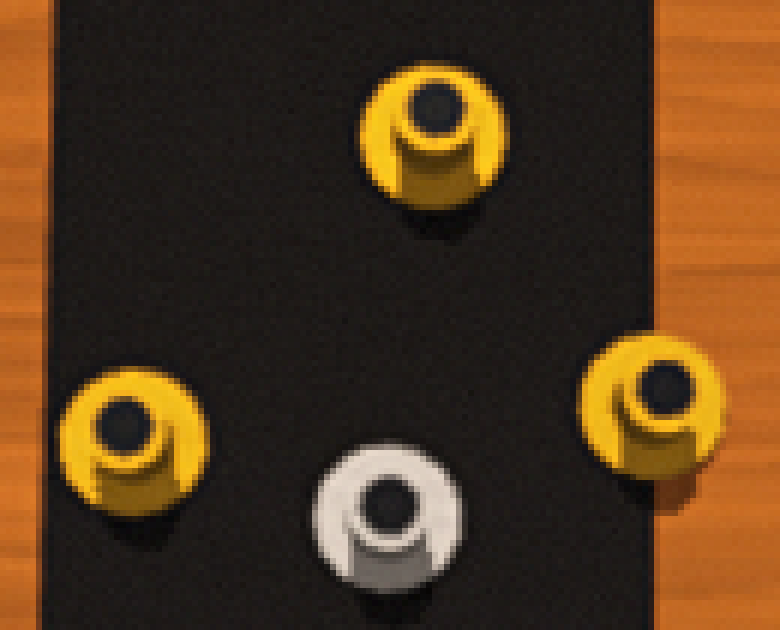

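View pics/d.png

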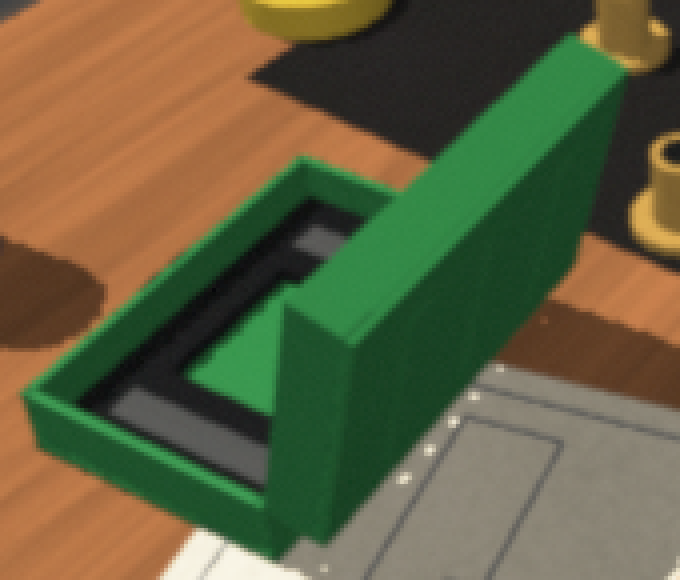

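```bash
python3 - <<'E'
from h import *
im=cv2.imread("pics/top0.png"); c=viewer.calibration("top"); cs=viewer.calibration("side")
f=lambda x,y,ox,oy:((x+.5)/6-.5+ox,(y+.5)/6-.5+oy)
print("bush top",plane(c,*f(435,109,190,110),45)[:2],"flange",plane(c,262,132,5)[:2])
R=[plane(c,*f(*p,55,90),35)[:2] for p in [(173,130),(688,90),(712,447),(190,487)]]
R=np.array(R);print(R, R.mean(0)); 
for i in range(4): print(np.linalg.norm(R[i]-R[(i+1)%4]))
P=np.array([plane(c,*f(*p,55,90),5)[:2] for p in [(349,208),(556,203),(563,395),(358,410)]]);print(P,P.mean(0))
for i in range(4): print(np.linalg.norm(P[i]-P[(i+1)%4]))
e=(R[0]-R[3]);print('yaw',np.degrees(np.arctan2(e[1],e[0])))
e=(R[1]-R[2]);print('yaw',np.degrees(np.arctan2(e[1],e[0])))
e=(R[0]-R[1]);print('yaw',np.degrees(np.arctan2(e[1],e[0]))-90)
e=(R[3]-R[2]);print('yaw',np.degrees(np.arctan2(e[1],e[0]))-90)
# side view
g=lambda x,y:((x+.5)/4-.5+65,(y+.5)/4-.5+180)
S={n:plane(cs,*g(*p),35)[:2] for n,p in dict(front_left=(25,395),front_right=(302,158)).items()};print(S)
# bush top in the side view
print(proj(cs,[629,-30,0]),proj(cs,[629,-30,45]))
E
```

```text
bush top [629.32030931 -29.28685495] flange [630.23133027 -30.32962572]
[[662.93182786 346.73092243]
 [679.68126577 167.05181499]
 [552.27033436 154.92713353]
 [536.32894183 334.33488293]] [607.80309246 250.76118847]
180.45809851286725
127.98653578868868
180.11459835255613
127.20830376733025
[[643.55450069 293.09925294]
 [646.30842898 218.71393225]
 [575.84157253 213.70646618]
 [569.58012699 286.61294934]] [608.8211573  253.03315018]
74.43628185235164
70.64455091158024
73.17486581068756
74.25819886532133
yaw 5.592163521564462
yaw 5.436012325941518
yaw 5.325642817420444
yaw 5.077718447294686
{'front_left': array([660.77469043, 350.28966753]), 'front_right': array([676.73049202, 174.9839231 ])}
(np.float64(221.7991241875551), np.float64(190.98370655807608)) (np.float64(221.17572865351437), np.float64(174.56705251144245))
```

The wanted bush is at about (629.5, -30), which is the farthest one. The pocket is at about (608, 252) with a yaw of about 5.4°. I'll move over the bush now.

Call:
drive_tool(rows=[[[0.5, 0.5, 0, 0, 0, -0.1], [1, 1, 0, 0, 0, -0.209], [1, 1, 0, 0, 0, -0.209]]], fingers=1, force=50)

```text
time_s: 0.52
eef_pos: [316.5, -376.9, 404.3]
ee_rot: [-0.001, 0.999, 0.047, 0.0]
force: [0.6, -0.5, 0.9]
grip_width: 0.999
```

Call:
drive_tool(rows=[[[0.5, 0.5, 0, 0, 0, 0], [1, 1, 0, 0, 0, 0], [1, 1, 0, 0, 0, 0]]])

```text
time_s: 0.9
eef_pos: [418.2, -274.5, 404.1]
ee_rot: [-0.001, 0.999, 0.049, 0.0]
force: [-0.9, 0.0, -0.1]
grip_width: 0.999
```

Call:
drive_tool(rows=[[[0.5, 0.5, 0, 0, 0, 0], [1, 1, 0, 0, 0, 0], [1, 1, 0, 0, 0, 0]]])

```text
time_s: 1.27
eef_pos: [519.7, -172.1, 403.7]
ee_rot: [-0.001, 0.999, 0.05, -0.0]
force: [0.2, 0.3, 0.1]
grip_width: 0.998
```

Call:
drive_tool(rows=[[[0.5, 0.5, -0.2, 0, 0, 0], [1, 1, -0.5, 0, 0, 0], [1, 1, -0.5, 0, 0, 0]]])

```text
time_s: 1.65
eef_pos: [620.7, -70.4, 351.8]
ee_rot: [-0.002, 0.999, 0.051, -0.001]
force: [-0.1, -0.7, 0.3]
grip_width: 1.0
```

Call:
drive_tool(rows=[[[0.05, 0.2, -0.3, 0, 0, 0], [0.09, 0.4, -0.6, 0, 0, 0], [0.09, 0.4, -0.8, 0, 0, 0], [0.09, 0.4, -0.8, 0, 0, 0], [0.09, 0.4, -0.8, 0, 0, 0]]])

```text
time_s: 2.28
eef_pos: [629.9, -31.1, 272.8]
ee_rot: [-0.001, 0.999, 0.051, -0.001]
force: [0.4, -0.5, 0.4]
grip_width: 1.001
```

```bash
python3 - <<'E'
from h import *
s=ctrl.sense(); print(s['eef_pos'],s['ee_rot'])
im=viewer.capture("wrist"); cv2.imwrite("pics/w1.png",im[:,:,::-1])
c=viewer.calibration("wrist"); K=c['mtx'];E=c['extrinsics']
def fp(p):
    q=E[:3,:3].T@(np.array(p,float)-E[:3,3]); q=np.array([q[0],-q[1],-q[2]])
    r=np.hypot(q[0],q[1]); th=np.arctan2(r,q[2]); return K[0,2]+K[0,0]*th*q[0]/r, K[1,2]+K[0,0]*th*q[1]/r
print(fp([629.5,-30,45]),fp([629.5,-30,6]))
E
```

```text
[629.87064418 -31.05767804 272.81071798] [-1.48254317e-03  9.98712411e-01  5.07055959e-02 -5.15384543e-04]
(np.float64(253.97375129407922), np.float64(205.60551172806495)) (np.float64(254.3308083409569), np.float64(187.7628293148687))
```

View pics/w1.png

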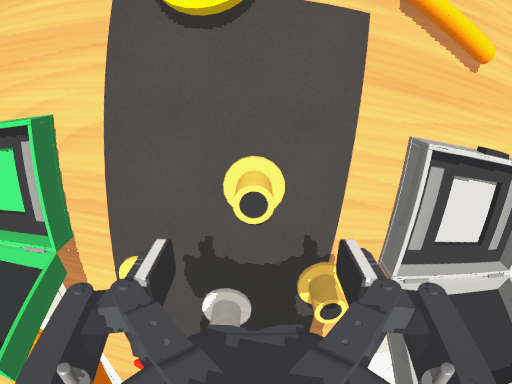

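The wrist view shows the bush's tube top at (254,204) and its flange at (254,187). Both match the prediction, so I'll go down and grip.

Call:
drive_tool(rows=[[[0, 0.01, -0.3, 0, 0, 0], [0, 0.01, -0.6, 0, 0, 0], [0, 0.01, -0.86, 0, 0, 0], [0, 0.01, -0.86, 0, 0, 0], [0, 0.01, -0.86, 0, 0, 0]]])

```text
time_s: 2.95
eef_pos: [630.3, -30.3, 188.7]
ee_rot: [-0.001, 0.999, 0.051, 0.001]
force: [-1.5, 0.1, -0.1]
grip_width: 1.006
```

Call:
drive_tool(rows=[[[0, 0, 0, 0, 0, 0], [0, 0, 0, 0, 0, 0], [0, 0, 0, 0, 0, 0], [0, 0, 0, 0, 0, 0], [0, 0, 0, 0, 0, 0], [0, 0, 0, 0, 0, 0], [0, 0, 0, 0, 0, 0]]], fingers=-1, force=50)

```text
time_s: 3.82
eef_pos: [630.5, -30.3, 189.3]
ee_rot: [-0.001, 0.999, 0.051, 0.001]
force: [-1.3, -0.3, 5.3]
grip_width: 0.331
```

Call:
drive_tool(rows=[[[0, 0, 0.3, 0, 0, 0], [0, 0, 0.6, 0, 0, 0], [0, 0, 1, 0, 0, 0], [0, 0, 1, 0, 0, 0], [0, 0, 1, 0, 0, 0]]])

```text
time_s: 4.45
eef_pos: [630.2, -30.2, 287.7]
ee_rot: [-0.001, 0.999, 0.051, 0.0]
force: [0.3, -0.4, -2.3]
grip_width: 0.335
```

```bash
python3 - <<'E'
from h import *
print(ctrl.sense()['force'])
a=viewer.capture("wrist");b=viewer.capture("side")
cv2.imwrite("pics/w2.png",np.hstack([a[:,:,::-1],b[:,:,::-1]])[:,:, :])
x=cv2.imread("pics/w2.png"); cv2.imwrite("pics/w2.png",cv2.resize(x,(800,300)))
E
```

```text
[ 0.34151012 -0.36687476 -2.30111764]
```

View pics/w2.png

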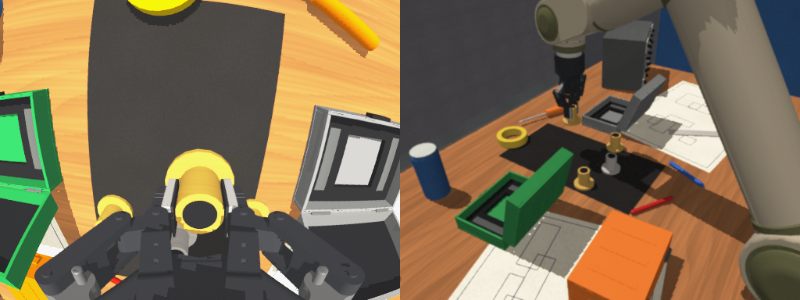

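The bush is held upright between the pads, and the wrist force is -2.3 N. I'll carry it over the pocket.

Call:
drive_tool(rows=[[[-0.04, 0.5, 0, 0, 0, 0], [-0.07, 1, 0, 0, 0, 0], [-0.07, 1, 0, 0, 0, 0]]])

```text
time_s: 4.92
eef_pos: [622.7, 72.8, 286.1]
ee_rot: [-0.002, 0.999, 0.053, -0.001]
force: [-0.6, -0.5, -2.2]
grip_width: 0.336
```

Call:
drive_tool(rows=[[[-0.04, 0.5, 0, 0, 0, 0], [-0.07, 1, 0, 0, 0, 0], [-0.07, 1, 0, 0, 0, 0]]])

```text
time_s: 5.3
eef_pos: [615.1, 175.2, 285.0]
ee_rot: [-0.002, 0.999, 0.054, -0.002]
force: [0.6, -0.3, -2.2]
grip_width: 0.336
```

Call:
drive_tool(rows=[[[-0.04, 0.4, 0, 0, 0, 0], [-0.08, 0.78, 0, 0, 0, 0], [-0.08, 0.78, 0, 0, 0, 0], [-0.08, 0.78, 0, 0, 0, 0], [-0.08, 0.78, 0, 0, 0, 0]]])

```text
time_s: 5.92
eef_pos: [607.6, 251.7, 284.7]
ee_rot: [-0.002, 0.999, 0.054, -0.002]
force: [0.4, -0.1, -3.0]
grip_width: 0.334
```

```bash
python3 - <<'E'
from h import *
s=ctrl.sense();print(s['eef_pos'],s['ee_rot'])
a=viewer.capture("wrist");c=viewer.calibration("wrist");K=c['mtx'];E=c['extrinsics']
b=viewer.capture("side")
cv2.imwrite("pics/w3.png",a[:,:,::-1]);cv2.imwrite("pics/s3.png",b[:,:,::-1])
def fplane(u,v,z):
    x,y=u-K[0,2],v-K[1,2]; r=np.hypot(x,y);th=r/K[0,0]
    d=E[:3,:3]@np.array([np.sin(th)*x/r,-np.sin(th)*y/r,-np.cos(th)]); return E[:3,3]+d*(z-E[2,3])/d[2]
np.set_printoptions(precision=1,suppress=True)
print(fplane(100,100,5))
E
```

```text
[607.58973301 251.71733132 284.7280989 ] [-0.00175625  0.99855932  0.05357351 -0.00246581]
[669.6 400.5   5. ]
```

View pics/w3.png

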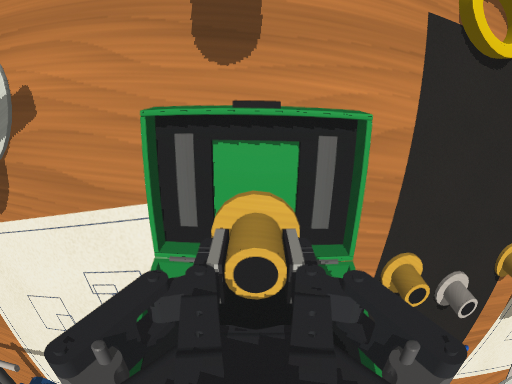

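View pics/s3.png

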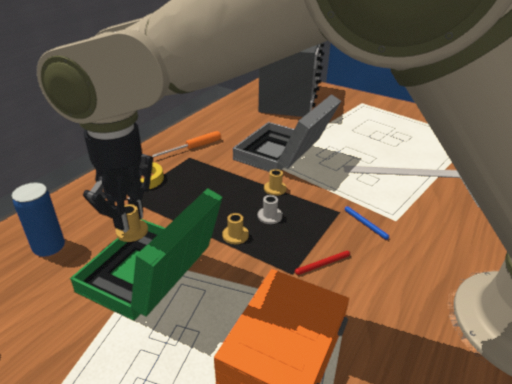

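```bash
python3 - <<'E'
from h import *
c=viewer.calibration("wrist");K=c['mtx'];E=c['extrinsics']
def fplane(u,v,z):
    x,y=u-K[0,2],v-K[1,2]; r=np.hypot(x,y);th=r/K[0,0]
    d=E[:3,:3]@np.array([np.sin(th)*x/r,-np.sin(th)*y/r,-np.cos(th)]); return E[:3,3]+d*(z-E[2,3])/d[2]
np.set_printoptions(precision=1,suppress=True)
for p in [(214,141),(298,141)]: print(fplane(*p,5),fplane(*p,13))
for p in [(142,110),(372,115)]: print(fplane(*p,35))
for p in [(154,257),(355,257)]: print('hinge',fplane(*p,35))
E
```

```text
[639.6 291.5   5. ] [641.2 290.5  13. ]
[647.4 220.5   5. ] [648.7 221.8  13. ]
[665.  345.9  35. ]
[680.3 170.5  35. ]
hinge [536.  336.9  35. ]
hinge [556.1 156.9  35. ]
```

Call:
drive_tool(rows=[[[0, 0, -0.2, 0, 0, 0], [0, 0, -0.4, 0, 0, 0], [0, 0, -0.6, 0, 0, 0], [0, 0, -0.75, 0, 0, 0], [0, 0, -0.85, 0, 0, 0], [0, 0, -0.9, 0, 0, 0], [0, 0, -0.9, 0, 0, 0], [0, 0, -0.9, 0, 0, 0]]])

```text
time_s: 7.02
eef_pos: [607.6, 252.2, 195.5]
ee_rot: [-0.002, 0.999, 0.054, -0.002]
force: [0.1, 0.2, -2.4]
grip_width: 0.333
```

Call:
drive_tool(rows=[[[0, 0, -0.01, 0, 0, 0], [0, 0, -0.015, 0, 0, 0], [0, 0, -0.015, 0, 0, 0], [0, 0, -0.015, 0, 0, 0]]])

```text
time_s: 7.52
eef_pos: [607.7, 252.2, 194.4]
ee_rot: [-0.002, 0.999, 0.054, -0.002]
force: [-2.2, -0.0, 4.5]
grip_width: 0.333
```

The bush touched down at the expected height. Release it, then rise.

Call:
drive_tool(rows=[[[0, 0, 0, 0, 0, 0], [0, 0, 0, 0, 0, 0], [0, 0, 0, 0, 0, 0], [0, 0, 0, 0, 0, 0], [0, 0, 0, 0, 0, 0]]], fingers=0.4)

```text
time_s: 8.15
eef_pos: [607.7, 252.2, 194.4]
ee_rot: [-0.002, 0.999, 0.054, -0.002]
force: [-0.2, 0.4, 0.3]
grip_width: 0.702
```

Call:
drive_tool(rows=[[[0, 0, 0.15, 0, 0, 0], [0, 0, 0.3, 0, 0, 0], [0, 0, 0.6, 0, 0, 0], [0, 0, 1, 0, 0, 0], [0, 0, 1, 0, 0, 0], [0, 0, 1, 0, 0, 0]]])

```text
time_s: 8.9
eef_pos: [607.5, 252.1, 294.5]
ee_rot: [-0.002, 0.999, 0.054, -0.002]
force: [-0.1, 0.3, 0.1]
grip_width: 0.698
```

```bash
python3 - <<'E'
from h import *
a=viewer.capture("wrist");b=viewer.capture("top");c=viewer.capture("side")
cv2.imwrite("pics/w4.png",a[:,:,::-1]);cv2.imwrite("pics/t4.png",b[:,:,::-1]);cv2.imwrite("pics/s4.png",c[:,:,::-1])
d=cv2.resize(c[150:330,65:235],None,fx=3,fy=3)[:,:,::-1]
cv2.imwrite("pics/d4.png",d)
E
```

```text
(no output)
```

View pics/w4.png

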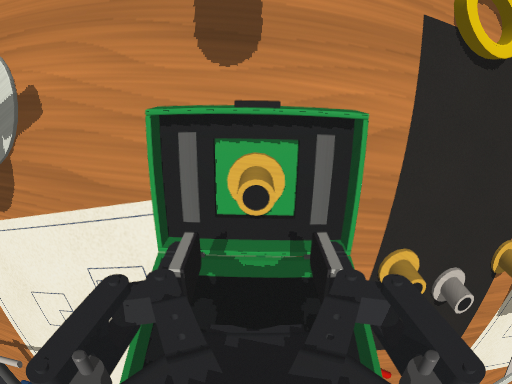

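View pics/d4.png

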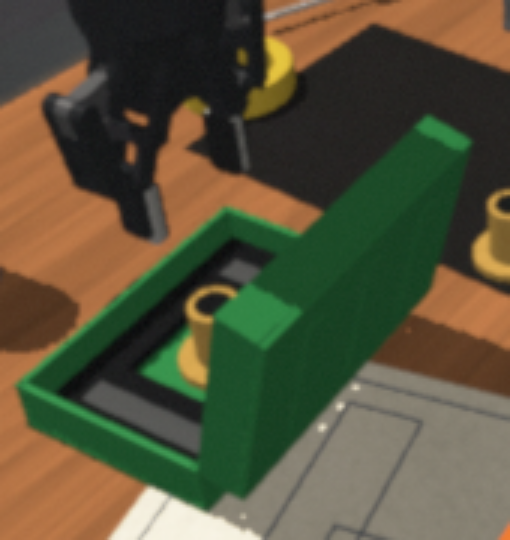

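View pics/t4.png

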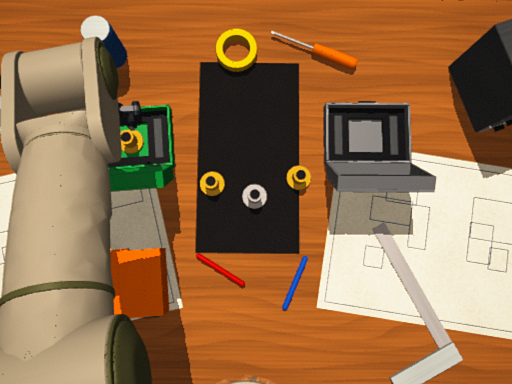

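The bush is centred in the pocket and upright. Next I'll work out the lid angle by casting rays onto its end planes (y_local = ±90).

```bash
python3 - <<'E'
from h import *
np.set_printoptions(precision=1,suppress=True)
c=viewer.calibration("top");cs=viewer.calibration("side")
f=lambda x,y,ox=55,oy=90:((x+.5)/6-.5+ox,(y+.5)/6-.5+oy)
g=lambda x,y:((x+.5)/4-.5+65,(y+.5)/4-.5+180)
y=np.radians(5.4); ex=np.array([np.cos(y),np.sin(y),0]);ey=np.array([-np.sin(y),np.cos(y),0]); O=np.array([608,252,0])
def hit(c,uv,yl):
    o,d=ray(c,*uv); t=(yl-(o-O)@ey)/(d@ey); p=o+t*d
    return np.array([(p-O)@ex+65,p[2]-35])
for n,cc,uv,yl,corner in [("topTL rim",c,f(45,535),90,0),("topBL out",c,f(55,628),90,1),("topBR out",c,f(652,586),-90,1),
   ("side rimL",cs,g(287,300),90,0),("side outL",cs,g(352,348),90,1),("side outR",cs,g(627,72),-90,1),("side rimR",cs,g(574,36),-90,0)]:
    r=hit(cc,uv,yl); a=np.arctan2(r[1],r[0]); 
    print(n,r,np.linalg.norm(r), "theta",a-(np.arctan2(30,130) if corner else 0))
E
```

```text
topTL rim [-33.4 125.1] 129.4878599725294 theta 1.8317488313845969
topBL out [-60.9 120.2] 134.75778898961946 theta 1.8132166077097942
topBR out [-64.5 128.9] 144.15545830970026 theta 1.807959645869781
side rimL [-31.  122.1] 126.03015208517337 theta 1.8197116550228971
side outL [-56.9 111.4] 125.06815837265191 theta 1.8159098915038663
side outR [-58.5 111.2] 125.66836775208857 theta 1.827992442128512
side rimR [-33.2 121.2] 125.66533080636181 theta 1.8380928016070528
```

θ is about 1.82 rad in both views. I'll rise over the lid, close the fingers and go behind it on the robot side.

Call:
drive_tool(rows=[[[0, 0, 0.5, 0, 0, 0], [0, 0, 1, 0, 0, 0], [0, 0, 1, 0, 0, 0], [0, 0, 1, 0, 0, 0]]], fingers=-1)

```text
time_s: 9.55
eef_pos: [607.5, 252.1, 392.0]
ee_rot: [-0.002, 0.999, 0.054, -0.004]
force: [0.2, 0.6, -0.2]
grip_width: -0.001
```

Call:
drive_tool(rows=[[[-0.5, -0.05, 0, 0, 0, 0], [-1, -0.09, 0, 0, 0, 0], [-1, -0.09, 0, 0, 0, 0]]])

```text
time_s: 9.93
eef_pos: [504.9, 243.2, 390.2]
ee_rot: [-0.001, 0.999, 0.054, -0.006]
force: [0.4, 1.0, 0.9]
grip_width: 0.002
```

Call:
drive_tool(rows=[[[-0.4, -0.04, 0, 0, 0, 0], [-0.75, -0.08, 0, 0, 0, 0], [-0.75, -0.08, 0, 0, 0, 0], [-0.75, -0.08, 0, 0, 0, 0], [-0.75, -0.08, 0, 0, 0, 0]]])

```text
time_s: 10.55
eef_pos: [430.9, 235.2, 389.7]
ee_rot: [-0.001, 0.999, 0.054, -0.006]
force: [0.2, 0.1, 0.5]
grip_width: 0.002
```

```bash
cat >> h.py <<'E'
np.set_printoptions(precision=1,suppress=True)
_y=np.radians(5.4); ex=np.array([np.cos(_y),np.sin(_y),0]);ey=np.array([-np.sin(_y),np.cos(_y),0]); O=np.array([608.,252,0]); H=O-65*ex+np.array([0,0,35.])
def tgt(th,r=110,w=11):
    P=r*np.array([np.cos(th),np.sin(th)])+30*np.array([-np.sin(th),np.cos(th)])
    C=130*np.array([np.cos(th),np.sin(th)])+30*np.array([-np.sin(th),np.cos(th)])
    x=min(P[0],C[0])-w
    return H+x*ex+np.array([0,0,P[1]+ctrl.tip_reach])
E
python3 - <<'E'
from h import *
s=ctrl.sense();print(s['eef_pos'],s['grip_width'],ctrl.tip_reach)
for th in [2.1,1.82,1.7,1.57,1.4,1.2,1.0,.8,.6,.4,.2,.1,0]: print(th,tgt(th))
a=viewer.capture("wrist");b=viewer.capture("side")
cv2.imwrite("pics/w5.png",a[:,:,::-1]);cv2.imwrite("pics/s5.png",b[:,:,::-1])
E
```

```text
[430.9 235.2 389.7] 0.0015809389317799224 173.4
2.1 [441.2 236.2 288.2]
1.82 [471.5 239.1 307.6]
1.7 [486.  240.5 313.6]
1.57 [502.6 242.  318.4]
1.4 [521.5 243.8 321.9]
1.2 [544.2 246.  321.8]
1.0 [566.4 248.1 317.2]
0.8 [587.2 250.  308.2]
0.6 [605.9 251.8 295.3]
0.4 [621.6 253.3 278.9]
0.2 [633.7 254.4 259.7]
0.1 [638.3 254.9 249.2]
0 [641.8 255.2 238.4]
```

View pics/w5.png

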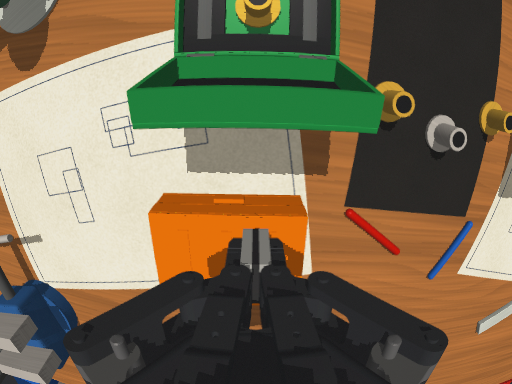

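View pics/s5.png

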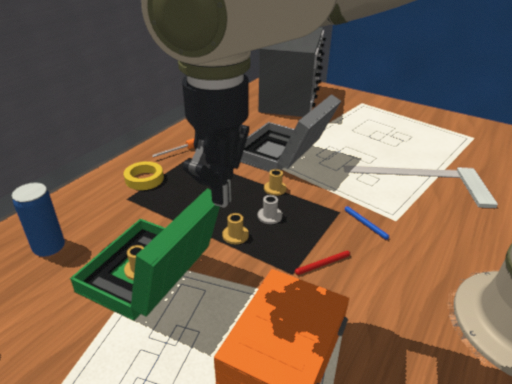

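The fingers are behind the lid and clear of the orange box. I'll descend to a tip height of about 133, then push along the arc.

Call:
drive_tool(rows=[[[0, 0, -0.4, 0, 0, 0], [0, 0, -0.83, 0, 0, 0], [0, 0, -0.83, 0, 0, 0], [0, 0, -0.83, 0, 0, 0]]])

```text
time_s: 11.15
eef_pos: [431.2, 235.3, 308.3]
ee_rot: [-0.001, 0.999, 0.054, -0.005]
force: [-0.3, -0.4, -0.4]
grip_width: 0.0
```

Call:
drive_tool(rows=[[[0.15, 0.01, 0, 0, 0, 0], [0.3, 0.03, 0, 0, 0, 0], [0.37, 0.035, 0, 0, 0, 0], [0.42, 0.04, 0.01, 0, 0, 0], [0.47, 0.045, 0.03, 0, 0, 0]]])

```text
time_s: 11.78
eef_pos: [478.1, 239.9, 311.8]
ee_rot: [-0.001, 0.999, 0.054, -0.006]
force: [-3.3, -0.2, 2.8]
grip_width: -0.004
```

Contact at about 3 N. Continue along the arc.

Call:
drive_tool(rows=[[[0.08, 0.01, 0.03, 0, 0, 0], [0.16, 0.015, 0.05, 0, 0, 0], [0.25, 0.02, 0.07, 0, 0, 0], [0.34, 0.03, 0.09, 0, 0, 0], [0.44, 0.04, 0.1, 0, 0, 0], [0.5, 0.045, 0.1, 0, 0, 0]]])

```text
time_s: 12.52
eef_pos: [528.7, 244.4, 321.9]
ee_rot: [-0.001, 0.999, 0.054, -0.006]
force: [-2.2, -0.3, 2.0]
grip_width: 0.003
```

```bash
python3 - <<'E'
from h import *
print(ctrl.sense()['force'])
b=viewer.capture("side")
cv2.imwrite("pics/s6.png",b[:,:,::-1])
E
```

```text
[-2.2 -0.3  2. ]
```

View pics/s6.png

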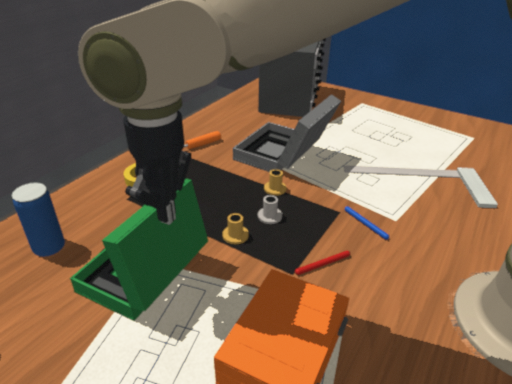

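The side view shows the lid just past upright and the finger following it, so I'll keep following the arc.

Call:
drive_tool(rows=[[[0.08, 0.01, 0, 0, 0, 0], [0.16, 0.015, 0, 0, 0, 0], [0.27, 0.025, -0.02, 0, 0, 0], [0.38, 0.035, -0.045, 0, 0, 0], [0.48, 0.045, -0.09, 0, 0, 0], [0.58, 0.055, -0.135, 0, 0, 0], [0.68, 0.065, -0.2, 0, 0, 0], [0.77, 0.075, -0.265, 0, 0, 0], [0.77, 0.075, -0.265, 0, 0, 0]]])

```text
time_s: 13.7
eef_pos: [606.4, 251.9, 294.1]
ee_rot: [-0.001, 0.999, 0.054, -0.006]
force: [-0.3, -0.5, -0.8]
grip_width: -0.001
```

```bash
python3 - <<'E'
from h import *
print(ctrl.sense()['force'])
b=viewer.capture("side")
cv2.imwrite("pics/s7.png",b[:,:,::-1])
E
```

```text
[-0.3 -0.5 -0.8]
```

View pics/s7.png

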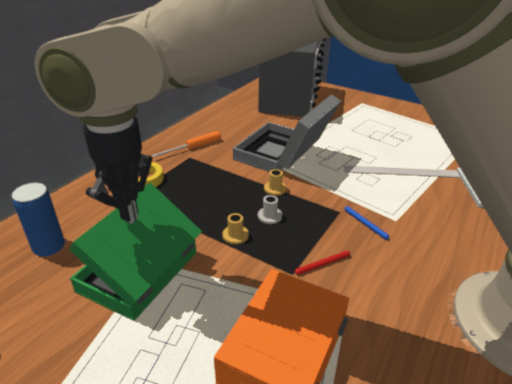

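The lid is at about 0.6 rad. I'll continue down, slowing near shut.

Call:
drive_tool(rows=[[[0.08, 0.01, -0.075, 0, 0, 0], [0.15, 0.015, -0.15, 0, 0, 0], [0.21, 0.02, -0.245, 0, 0, 0], [0.27, 0.025, -0.34, 0, 0, 0], [0.32, 0.03, -0.45, 0, 0, 0], [0.34, 0.032, -0.5, 0, 0, 0], [0.35, 0.033, -0.55, 0, 0, 0], [0.35, 0.033, -0.56, 0, 0, 0]]])

```text
time_s: 14.75
eef_pos: [641.2, 255.2, 238.5]
ee_rot: [-0.001, 0.999, 0.054, -0.006]
force: [0.4, -0.7, 3.4]
grip_width: 0.001
```

Call:
drive_tool(rows=[[[0, 0, -0.01, 0, 0, 0], [0, 0, -0.02, 0, 0, 0], [0, 0, -0.02, 0, 0, 0]]])

```text
time_s: 15.12
eef_pos: [641.1, 255.2, 238.4]
ee_rot: [-0.001, 0.999, 0.054, -0.005]
force: [-3.2, -1.0, 10.9]
grip_width: -0.002
```

It stopped at tip height 65.0, which is fully shut, with the force rising. I'll press a little more, then rise away.

Call:
drive_tool(rows=[[[0, 0, -0.02, 0, 0, 0], [0, 0, -0.03, 0, 0, 0], [0, 0, -0.03, 0, 0, 0]]])

```text
time_s: 15.5
eef_pos: [640.9, 255.3, 238.2]
ee_rot: [-0.001, 0.999, 0.054, -0.005]
force: [-8.2, -2.1, 16.7]
grip_width: 0.003
```

Call:
drive_tool(rows=[[[0, 0, 0.2, 0, 0, 0], [0, 0, 0.6, 0, 0, 0], [0, 0, 1, 0, 0, 0], [0, 0, 1, 0, 0, 0]]])

```text
time_s: 16.0
eef_pos: [640.8, 255.4, 341.9]
ee_rot: [-0.002, 0.999, 0.054, -0.002]
force: [-0.1, 0.3, 0.5]
grip_width: 0.005
```

Call:
drive_tool(rows=[[[0, -0.5, 0.3, 0, 0, 0], [-0.3, -1, 0.6, 0, 0, 0], [-0.5, -1, 0.6, 0, 0, 0], [-0.5, -1, 0.6, 0, 0, 0]]])

```text
time_s: 16.5
eef_pos: [590.1, 155.2, 401.8]
ee_rot: [-0.002, 0.999, 0.054, -0.002]
force: [0.6, 0.6, -0.9]
grip_width: 0.002
```

Call:
drive_tool(rows=[[[-0.3, -0.5, 0, 0, 0, 0], [-0.6, -1, 0, 0, 0, 0], [-1, -1, 0, 0, 0, 0], [-1, -1, 0, 0, 0, 0]]])

```text
time_s: 17.0
eef_pos: [489.3, 55.2, 401.2]
ee_rot: [-0.002, 0.999, 0.054, -0.003]
force: [-0.2, 0.8, -0.4]
grip_width: -0.001
```

```bash
python3 - <<'E'
from h import *
s=ctrl.sense();print(s['force'],s['time_s'],s['eef_pos'])
b=viewer.capture("side");t=viewer.capture("top");cs=viewer.calibration("side")
cv2.imwrite("pics/s8.png",b[:,:,::-1]);cv2.imwrite("pics/t8.png",t[:,:,::-1])
cv2.imwrite("pics/d8.png",cv2.resize(b[190:330,60:220],None,fx=4,fy=4,interpolation=cv2.INTER_NEAREST)[:,:,::-1])
for n,p in dict(top_FL=(130,90,30),top_FR=(130,-90,30),top_BL=(0,90,30),rimFL=(130,90,0)).items():
    u,v=proj(cs,H+p[0]*ex+p[1]*ey+np.array([0,0,p[2]])); print(n,u,v,(u-60)*4,(v-190)*4)
E
```

```text
[-0.2  0.8 -0.4] 17.0 [489.3  55.2 401.2]
top_FL 66.40658639562173 263.66150098309663 25.62634558248692 294.6460039323865
top_FR 138.64706000322644 204.51751091190192 314.58824001290577 58.07004364760769
top_BL 129.15958602556353 292.31091353326127 276.6383441022541 409.2436541330451
rimFL 70.79328498140808 276.561586208477 43.17313992563231 346.2463448339081
```

View pics/d8.png

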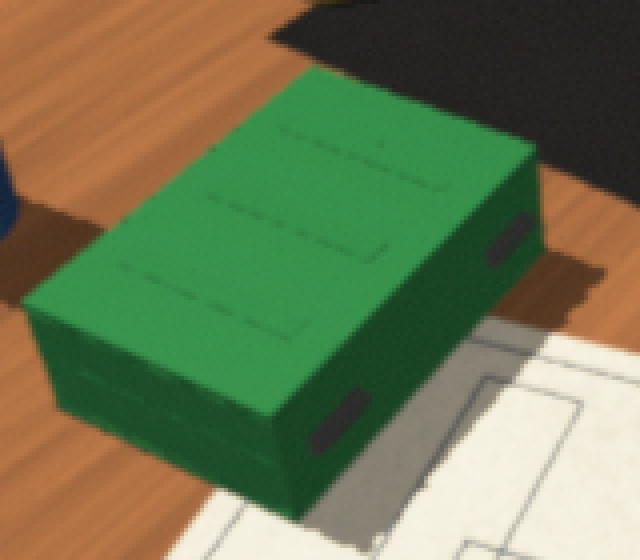

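View pics/t8.png

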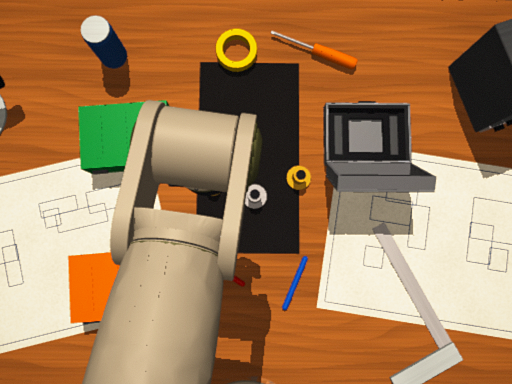

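View pics/s8.png

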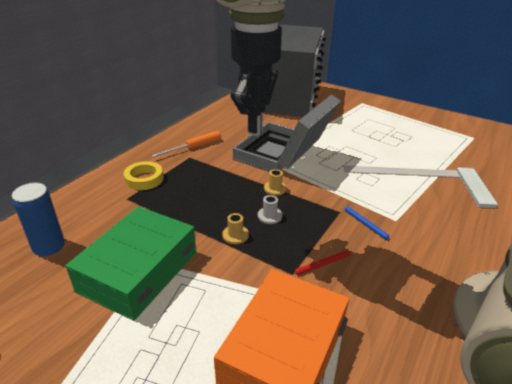

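The case is shut edge to edge: the lid corners sit at the predicted fully shut positions with one uniform offset of about 2 px, hinge side included. The grey lid hasn't changed and the arm is clear, so I'm handing in.

```bash
python3 -c "
from rig import ctrl
print(ctrl.finish_job())"
```

```text
the job is handed in; nothing more can be done
None
```

I put the farthest brass bush upright in the green case's pocket, swung the green lid shut and pressed it home. Then I moved the arm clear and handed in the job at about 17 s of the 61 s allowed.

- **Bush:** after release, the wrist camera showed it upright and centred in the pocket. It touched down at TCP height 194.4 mm, as expected for the pocket floor. I couldn't look at it again once the lid was closed.
- **Green lid:** the fingertip stopped at 65 mm, which is the height of the shut case, and I pressed to about 17 N. After I let go, the side camera showed the lid's edges flush and parallel with the lower half. The lid corners were about 2 px from where I predicted. The offset was the same on the hinge side, so I put it down to camera calibration and not a gap.
- **Grey case and arm:** the grey lid looked unchanged, and nothing was touching the robot at the end.

No check failed. `finish_job` gives no verdict, so I don't know the judged result.

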